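Show a free-running guide carriage to the inspection camera

TASK

A linear guide rail lies in a carrying tray with its freshly greased carriage block loose on it: pick the tray up by its handle bar without touching the block and carry it gently to the inspection camera, tilting the tray as needed so that the block never runs against an end of the rail. There keep the block steady in the middle of the rail, where the tray's side rails dip, its side square to the lens, centred in front of it and about 130 mm away, for about 5 seconds. Finish while still holding it there with the block practically still; do not knock the camera or disturb the other things on the bench.

Things in the scene. Friction and masses are not known exactly. Their poses are not given: they have to be found in the camera images.
- tray: Aluminium carrying tray, 300 long (its y) x 103 wide (its x), about 0.45 kg, on two rubber feet 10 high. Origin: centre of its footprint at the level of the feet; z up. Floor top 16 above the origin, side rails 18 above the floor, dipping to 6 between y = -32 and +32. A steel guide rail 20 wide, 18 high runs along y in the middle, with stops at both ends
- tray_grip (a point): Centre of the tray's black handle bar, 112 above the tray's origin: 96 long along the tray's x, 16 thick along its y, 30 high, carried over the middle by wire frames (8 mm rod, top at 116) at x = +-47.5 with posts at y = +-60. Grip it from above across the 16, fingers closing along the tray's y. The block passes below with 35 to spare
- carriage (a joint): Position of the carriage block along the guide rail, along the tray's +y: 0 in the middle of the rail, stops at -0.115 and +0.115 m. It runs on balls with hardly any friction (about 0.002 N, damping 0.03 N s/m): in the tray it accelerates at -g times the slope of the tray's y axis, minus the tray's own acceleration along y. It is at rest at the start, between +0.03 and +0.065
- block (a point): Centre of the carriage block: dark steel with black end caps, 60 long (tray y) x 56 wide x 40 high, nominally 0.30 kg (up to a third more or less), its centre 44 above the tray's origin
- camera: Inspection camera fixed to the bench: grey base 130 x 100 with a post, black body 56 square and 100 long, lens barrel 52 in diameter pointing along its -x (towards the robot), lens axis 170 above the bench, top at 198. Origin: on the bench, z up
- lens (a point): centre of the camera's lens face, 66 in front (-x) of the camera's origin, 170 above the bench
- view (a point): point on the lens axis 130 in front of the lens face, 170 above the bench, axes those of the camera: the block's centre belongs here, with the tray's y axis along the camera's y axis
- wrench: loose steel wrench lying on the bench, to be left alone; origin at the middle of its underside
- disc: loose grinding disc, diameter 115, 6 thick, lying flat, to be left alone
- jar: loose small jar, diameter 60, height 65, to be left alone
- spray: loose spray can, diameter 60, height 180, to be left alone
- battery: loose tool battery, 75 x 120 x 66, to be left alone
- driver: loose screwdriver lying on the bench, to be left alone

How it is judged:
By the outcome, as a careful person would: the job done as asked, in the order asked, and still so for the second after the job is handed in, while the arm keeps its last pose, push and grip.
It also fails if it takes over 51 s, if anything falls off the work surface, if the arm or the gripper's body presses on something with over 40 N, if the wrist force passes 120 N, or if a joint passes its speed limit or range.

ROBOT

A 6-joint arm with a two-finger parallel gripper is mounted at the origin on the work surface. World frame = base frame: x ahead of the robot, y to its left, z up, the work surface at z = 0. Lengths are in m, angles in rad, forces in N, time in s.
With the tool pointing down it reaches from about 0.35 to 0.775 m from the base axis. Payload 5.5 kg.
Tool frame: the origin (TCP) lies between the finger pads; the fingertips stand 19 mm ahead of it and the grasp point (between the pads) is the TCP; z points along the fingers, y is the line along which they close (so a half turn about z gives the same grasp; the last joint's range is limited). The gripper opens to 85 mm and grips with 20 to 120 N. Pads are 22 mm wide; open, the fingers measure 114 mm over their backs; the gripper's body (76 mm by 85 mm) begins 54 mm behind the grasp point. The pads swing forward as they close: fully open they stand 13 mm farther back than shut.
Start: joints at [1.158, 0.313, 0.046, 1.304, 0, 1.431], TCP at [0.155, 0.554, 0.25] pointing down, gripper open.
Joint ranges: [-2.76, 2.76], [-0.86, 1.69], [-1.03, 1.26], [-2.2, 2.34], [-1.47, 1.5], [-3.14, 3.14]. Speed limits (rad/s): [2.57, 2.57, 3.14, 3.14, 3.14, 3.14].

INTERFACE

Orientations are given as a unit quaternion [w, x, y, z].
In Python, from workcell import env gives the robot as it stands.
- The arm moves only by the shell command python3 -m pendant 'ROWS' [FORCE]. ROWS is JSON, a list of rows, each an object with "travel": the shift along the tool's x, y, z scaled (see below), a list of three; "rot": the turn, a rotation vector about the tool's x, y, z scaled (see below), a list of three; "fingers": the opening, from -1 (shut) to 1 (fully open). In form: [{"travel": [dx, dy, dz], "rot": [wx, wy, wz], "fingers": fingers}, ...]. A call has 1 to 10 rows; each row is the pose to reach, as a shift and turn from the pose commanded when the call began, along the tool's axes at that moment; what a row does not reach only later rows make up. The controller multiplies each number of a shift by 0.12 m and each number of a turn by 60 degrees. A row lasts 1/10 s, in which the tool goes at most 50 mm and 8.59 degrees, less where a joint would pass 70% of its speed; a pose out of reach is approached as far as the arm can. A call with a number of a shift or a turn outside -1 to 1 is refused whole. A call with a gripper value outside its range is refused whole. The fingers move at their own pace and stop on an object; FORCE is the grip in N (left out, the last holds). Time passes only in rows, so rows that repeat a pose let the fingers close. It gives the time, the measured TCP pose, the force, the opening and the grip force at its end, in the units of the state.
- env.get_state(): the state, without advancing time (a new reading comes with each control period).
- env.read_camera(name): name is "scene" or "top" or "wrist"; returns (picture, depth): 384x512x3 uint8, blue, green, red; 384x512 float32, m along the optical axis (not along the pixel's ray), 0 where there is no reading.
- env.camera_model(name): a dict with "fovy" (degrees; the focal length in pixels is half the picture's height over the tangent of half this angle, whatever the lens; pixels are square), "cx", "cy" (the principal point, pixels), "k1" (the pictures are not rectified: a ray, as slopes to the right and down, at radius r is drawn at 1 + k1 r^2 times it, then the intrinsics apply), "rvec" (rotation vector, rad) and "tvec" (3), from world to camera coordinates, as OpenCV has them; the wrist camera has in their place "T_tool_cam" (4x4, takes a point from camera to tool coordinates, whose origin is the TCP and whose axes are the flange's). Camera axes: x right, y down, z forward; pixel columns grow to the right and rows downward; lengths in m; the calibration is good to about 2 mm. A picture is of the moment at which its call begins: read the wrist's pose just before it. camera_model takes no time and is no camera call.
- env.hand_in(): hands the job in; it is judged then, once.
Trained networks look in the newest picture that a camera, given by its name, has taken for a name from the list of things; names that differ only in an ending like _2 or _b are one class to them, and where a whole thing is asked for, a point or a joint stands for the part that bears it (a point fixed in the world has none). Each returns a list of dicts, best first, with "conf" (0 to 1); they miss things now and then, are a little off and sometimes report something else, mostly with a low value. They report only what shows in the picture. A call takes as long as a camera call.
- env.outline_of(camera, target): "mask" (384x512 bool, what is visible of it) and "xy" ([column, row] in pixels, amid what is visible of it).
The state is a dict: "clock": time; "joint_pos": joint angles; "qvel": joint speeds; "tau": joint torques, N m; "tcp_pos": TCP position; "orientation": TCP orientation; "wrist_force": force on the tool from outside, world axes, zero at the start; "ft_torque": the same for the moment, N m; "finger_gap": finger opening in m; "grip_force": force on a finger pad.
Only numpy, scipy, OpenCV 4.12 (cv2) and the standard library are available. Lean on these libraries where they do the work, as an engineer would, in place of code of your own. Each camera call takes 0.05 s, during which the arm holds its last target. There are 200 camera calls.

## Working session

There is one attempt and no reset: what is moved stays moved. The work goes in short steps, Python scripts to look and compute and a shell command to move; the robot and the scene stay as the last step left them, time stands still between calls to the robot, and variables do not carry over. Pictures are saved under pics/ and viewed, at most 10 in all, crops included, and the job is handed in when it is done.

```bash
ls; mkdir -p pics
cat > h.py <<'E'
import numpy as np, cv2
from scipy.spatial.transform import Rotation as R
from workcell import env
def Rt():
    s=env.get_state(); q=s['orientation']; return R.from_quat([q[1],q[2],q[3],q[0]]),np.array(s['tcp_pos'])
def cloud(name,uv,z,T=None):
    m=env.camera_model(name); f=192/np.tan(np.radians(m['fovy'])/2)
    uv=np.asarray(uv,float); d=(uv-[m['cx'],m['cy']])/f
    u=d.copy()
    for _ in range(20): u=d/(1+m['k1']*(u**2).sum(1,keepdims=True))
    P=np.c_[u,np.ones(len(u))]*np.asarray(z)[:,None]
    if 'rvec' in m: 
        A=cv2.Rodrigues(np.array(m['rvec'],float))[0]; return (P-np.array(m['tvec']).ravel())@A
    T_=np.array(m['T_tool_cam']); r,t=T
    return r.apply(P@T_[:3,:3].T+T_[:3,3])+t
def mcloud(name,mask,depth,T=None):
    v,u=np.nonzero(mask&(depth>0)); return cloud(name,np.c_[u,v],depth[v,u],T)
E
python3 - <<'E'
from h import *
print(env.get_state())
for n in('top','scene'):
    im,d=env.read_camera(n); cv2.imwrite(f'pics/{n}0.png',im); np.save(f'pics/{n}0.npy',d)
    print(n,{k:np.round(v,3) for k,v in env.camera_model(n).items()})
    for t in('tray','carriage','tray_grip','camera','spray','battery','jar'):
        for o in env.outline_of(n,t)[:2]:
            P=mcloud(n,o['mask'],d); print(t,round(o['conf'],2),np.round(o['xy']),len(P),np.round(np.percentile(P,[2,50,98],axis=0),3).tolist() if len(P) else '')
E
```

```text
pics
{'clock': 0.0, 'joint_pos': array([1.15843036e+00, 3.14014142e-01, 4.49216215e-02, 1.30359602e+00,
       2.10040710e-05, 1.43120213e+00]), 'qvel': array([ 0.00058176,  0.00172126,  0.00251995,  0.00024043, -0.00204394,
       -0.00053414]), 'tau': array([-9.15219571e-04, -4.80631292e+01,  2.98532206e+01,  1.96724053e-02,
       -5.65619496e-05, -2.11793186e-06]), 'tcp_pos': array([0.15470353, 0.55327736, 0.24937758]), 'orientation': array([-2.67909650e-04,  1.35963402e-01,  9.90713409e-01, -9.07444257e-04]), 'wrist_force': array([ 0.27291457,  0.12989091, -0.0697178 ]), 'ft_torque': array([-0.01974519, -0.05325824,  0.0016543 ]), 'grip_force': 0.0, 'finger_gap': 0.08512776274240343}
top {'fovy': np.float64(53.599), 'cx': np.float64(249.662), 'cy': np.float64(198.202), 'k1': np.float64(-0.084), 'rvec': array([ 2.156, -2.202,  0.058]), 'tvec': array([-1.000e-03,  5.970e-01,  1.266e+00])}
tray 0.34 [150. 222.] 363 [[0.489, 0.281, 0.016], [0.516, 0.309, 0.061], [0.546, 0.346, 0.067]]
carriage 0.58 [155. 224.] 342 [[0.49, 0.281, 0.029], [0.516, 0.309, 0.061], [0.545, 0.346, 0.066]]

[... 968 characters left out ...]
, 0.126]]
carriage 0.66 [343. 195.] 201 [[0.495, 0.29, 0.022], [0.545, 0.315, 0.058], [0.577, 0.339, 0.113]]
tray_grip 0.8 [327. 196.] 2159 [[0.436, 0.108, -0.001], [0.547, 0.247, 0.03], [0.604, 0.402, 0.126]]
camera 0.82 [205. 270.] 2420 [[0.716, -0.241, 0.008], [0.806, -0.194, 0.085], [0.852, -0.148, 0.2]]
camera 0.68 [128. 247.] 989 [[0.573, -0.498, 0.01], [0.619, -0.437, 0.045], [0.64, -0.382, 0.068]]
spray 0.76 [384. 208.] 925 [[0.668, 0.358, 0.011], [0.704, 0.374, 0.125], [0.716, 0.409, 0.181]]
battery 0.64 [126. 246.] 1114 [[0.52, -0.502, 0.0], [0.619, -0.439, 0.044], [0.64, -0.382, 0.068]]
jar 0.56 [215. 190.] 333 [[0.392, -0.155, 0.001], [0.434, -0.128, 0.044], [0.446, -0.1, 0.067]]
```

Run:
```python
import cv2,numpy as np
im=cv2.imread('pics/top0.png')[100:290,80:420]; cv2.imwrite('pics/c1.png',cv2.resize(im,None,fx=2.3,fy=2.3))
```

```text
(no output)
```

View pics/c1.png

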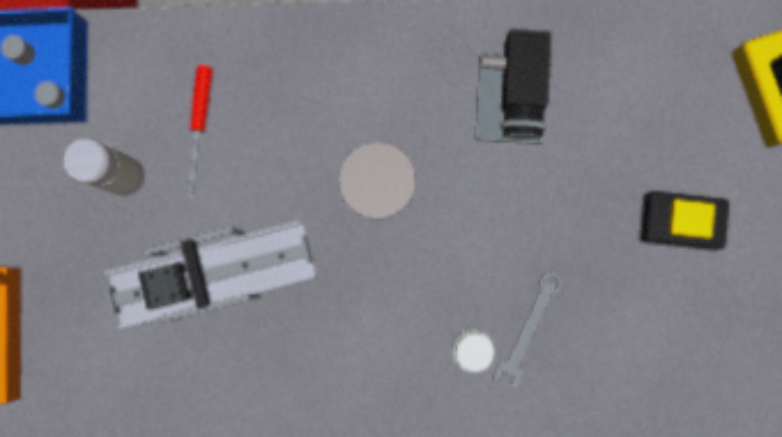

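View pics/scene0.png

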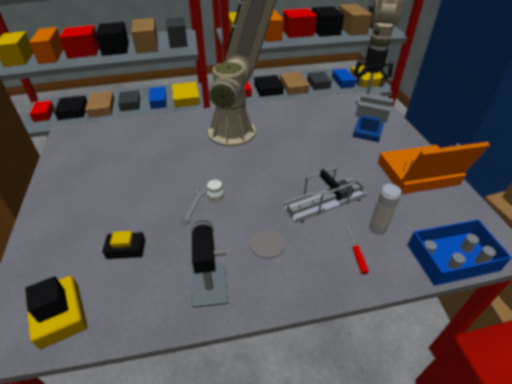

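Run:
```python
from h import *
for n in('top','scene'):
    d=np.load(f'pics/{n}0.npy'); v,u=np.mgrid[:384,:512]
    P=mcloud(n,np.ones_like(d,bool),d)
    def rect(c,r,z0,z1,l):
        Q=P[(abs(P[:,0]-c[0])<r[0])&(abs(P[:,1]-c[1])<r[1])&(P[:,2]>z0)&(P[:,2]<z1)]
        if len(Q)<6: print(l,len(Q)); return
        (c,wh,a)=cv2.minAreaRect(Q[:,:2].astype(np.float32)); print(n,l,len(Q),np.round(c,4),np.round(wh,3),round(a,1),'z',np.round(np.median(Q[:,2]),4))
    rect((.53,.25),(.1,.19),.008,.042,'tray')
    rect((.53,.25),(.08,.1),.118,.135,'bar')
    rect((.52,.31),(.06,.05),.057,.072,'block')
    rect((.78,-.18),(.12,.09),.185,.21,'cambody')
    rect((.78,-.18),(.14,.12),.006,.04,'cambase')
    rect((.78,-.18),(.14,.12),.12,.21,'camupper')
    rect((.63,.06),(.1,.1),.003,.015,'disc')
```

```text
top tray 1706 [0.5203 0.2512] [0.121 0.303] 16.8 z 0.0177
top bar 188 [0.5302 0.2545] [0.098 0.118] 12.0 z 0.1262
top block 291 [0.5178 0.3141] [0.076 0.075] 64.2 z 0.0616
top cambody 819 [ 0.7687 -0.1961] [0.057 0.138] 85.0 z 0.1968
top cambase 418 [ 0.7778 -0.1799] [0.237 0.273] 89.6 z 0.0132
top camupper 993 [ 0.7699 -0.1815] [0.087 0.138] 85.8 z 0.1961
top disc 1002 [0.6299 0.0605] [0.2   0.197] 88.9 z 0.0058
scene tray 1409 [0.5361 0.2567] [0.105 0.307] 12.1 z 0.0232
scene bar 121 [0.5346 0.2553] [0.096 0.017] 15.2 z 0.1255
scene block 111 [0.524  0.3242] [0.061 0.094] 81.9 z 0.0611
scene cambody 870 [ 0.7703 -0.1942] [0.056 0.137] 84.6 z 0.197
scene cambase 1097 [ 0.7882 -0.195 ] [0.098 0.134] 85.0 z 0.0142
scene camupper 1189 [ 0.7721 -0.1794] [0.086 0.138] 84.7 z 0.1957
scene disc 743 [0.6303 0.0599] [0.198 0.199] 0.3 z 0.0053
```

```bash
for i in 1; do python3 -m pendant '[{"travel":[-0.3,-0.13,0],"rot":[0,0,0],"fingers":1},{"travel":[-0.62,-0.26,0],"rot":[0,0,0],"fingers":1},{"travel":[-0.93,-0.39,0],"rot":[0,0,0],"fingers":1}]' && python3 -m pendant '[{"travel":[-0.3,-0.13,0],"rot":[0,0,0],"fingers":1},{"travel":[-0.62,-0.26,0],"rot":[0,0,0],"fingers":1},{"travel":[-0.93,-0.39,0],"rot":[0,0,0],"fingers":1}]' && python3 -m pendant '[{"travel":[-0.3,-0.13,0],"rot":[0,0,0],"fingers":1},{"travel":[-0.62,-0.26,0],"rot":[0,0,0],"fingers":1},{"travel":[-0.93,-0.39,0],"rot":[0,0,0],"fingers":1}]' && python3 -m pendant '[{"travel":[-0.3,-0.13,0],"rot":[0,0,-0.12],"fingers":1},{"travel":[-0.62,-0.26,0],"rot":[0,0,-0.24],"fingers":1},{"travel":[-0.93,-0.39,0],"rot":[0,0,-0.36],"fingers":1},{"travel":[-0.93,-0.39,0],"rot":[0,0,-0.467],"fingers":1},{"travel":[-0.93,-0.39,0],"rot":[0,0,-0.467],"fingers":1},{"travel":[-0.93,-0.39,0],"rot":[0,0,-0.467],"fingers":1}]' ; done
python3 - <<'E'
from h import *
T=Rt(); im,d=env.read_camera('wrist'); cv2.imwrite('pics/w1.png',im); np.save('pics/w1.npy',d)
print(T[1],T[0].as_matrix().round(4).tolist()); print(env.camera_model('wrist'))
P=mcloud('wrist',np.ones_like(d,bool),d,T)
for l,z0,z1,r in(('bar',.12,.135,.06),('rails',.025,.042,.2),('floor',.01,.042,.2),('block',.057,.068,.2)):
    Q=P[(P[:,2]>z0)&(P[:,2]<z1)&(np.hypot(*(P[:,:2]-[.5335,.2555]).T)<r)]
    if len(Q)>5: c,w,a=cv2.minAreaRect(Q[:,:2].astype(np.float32)); print(l,len(Q),np.round(c,4),np.round(w,4),a,np.median(Q[:,2]),Q[:,:2].mean(0))
E
```

```text
clock: 1.1
tcp_pos: [0.2505, 0.478, 0.2503]
orientation: [0.0, 0.135, 0.991, 0.0]
wrist_force: [0.7, 0.4, -0.0]
finger_gap: 0.085
grip_force: 0.0
clock: 1.4
tcp_pos: [0.3458, 0.4024, 0.2505]
orientation: [0.0, 0.136, 0.991, 0.0]
wrist_force: [0.4, 0.4, 0.2]
finger_gap: 0.0855
grip_force: 0.0
clock: 1.7
tcp_pos: [0.4408, 0.3272, 0.2505]
orientation: [0.0, 0.136, 0.991, 0.0]
wrist_force: [0.4, -0.3, 0.7]
finger_gap: 0.0855
grip_force: 0.0
clock: 2.3
tcp_pos: [0.5341, 0.2533, 0.2502]
orientation: [-0.0, -0.107, 0.994, 0.0]
wrist_force: [0.1, 0.0, -0.0]
finger_gap: 0.0854
grip_force: 0.0
[0.53408973 0.25326606 0.2502031 ] [[-0.9773, -0.2119, -0.0005], [-0.2119, 0.9773, 0.0001], [0.0005, 0.0002, -1.0]]
{'fovy': 71.88864798689026, 'cx': 253.79739206114957, 'cy': 189.93087965032396, 'k1': -0.0009499484548378376, 'T_tool_cam': array([[-1.68664930e-04, -9.61498071e-01, -2.74811629e-01,
         6.99629972e-02],
       [ 9.99998994e-01,  2.24890015e-04, -1.40058147e-03,
        -7.60921707e-04],
       [ 1.40845877e-03, -2.74811589e-01,  9.61497065e-01,
        -1.22623477e-01],
       [ 0.00000000e+00,  0.00000000e+00,  0.00000000e+00,
         1.00000000e+00]])}
bar 1562 [0.5321 0.2521] [0.0953 0.016 ] 13.535234451293945 0.12585583800905897 [0.52944181 0.25145672]
rails 4310 [0.5988 0.2676] [0.2392 0.3   ] 13.493659019470215 0.03288551741800336 [0.54548207 0.24796563]
floor 11186 [0.6042 0.2693] [0.2502 0.3006] 13.557276725769043 0.01598960801267041 [0.544796   0.24316449]
block 2527 [0.5898 0.2879] [0.2469 0.1625] 19.636842727661133 0.06057551300464786 [0.5296381  0.31679113]
```

View pics/w1.png

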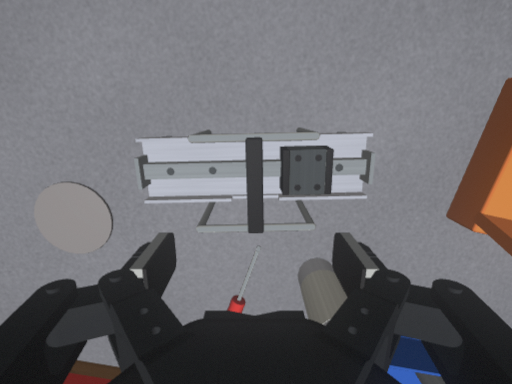

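```bash
cat > m.py <<'E'
from h import *
import sys,json
def meas():
    s=env.get_state(); T=Rt(); im,d=env.read_camera('wrist')
    P=mcloud('wrist',np.ones_like(d,bool),d,(R.identity(),np.zeros(3)))
    Q=P[(abs(P[:,2]-.048-DZ)<.006)&(P[:,0]>.003)&(P[:,0]<.024)&(abs(P[:,1])<.15)]
    if len(Q)<20: print('few',len(Q)); return
    lo,hi=np.percentile(Q[:,1],[.7,99.3]); c=[e for e,ok in((lo+.03,abs(lo)>.016),(hi-.03,abs(hi)>.016)) if ok]
    y=np.mean(c); M=T[0].as_matrix()
    print(f"t {s['clock']:.2f} y {1000*y:.1f} lo {1000*lo:.1f} hi {1000*hi:.1f} slope {1000*M[2,1]:.2f} xs {1000*M[2,0]:.2f}mrad tcp {np.round(T[1],4)} yaw {np.degrees(np.arctan2(M[1,1],M[0,1])):.2f}")
DZ=float(sys.argv[1]) if len(sys.argv)>1 else 0
meas()
E
python3 -m pendant '[{"travel":[0.01,-0.004,0.25],"rot":[0,0,-0.022],"fingers":1},{"travel":[0.018,-0.007,0.55],"rot":[0,0,-0.022],"fingers":1},{"travel":[0.018,-0.007,0.8],"rot":[0,0,-0.022],"fingers":0.6},{"travel":[0.018,-0.007,0.93],"rot":[0,0,-0.022],"fingers":0.3},{"travel":[0.018,-0.007,1],"rot":[0,0,-0.022],"fingers":0.1}]' && python3 -m pendant '[{"travel":[0,0,0.08],"rot":[0,0,0],"fingers":0},{"travel":[0,0,0.14],"rot":[0,0,0],"fingers":-0.1},{"travel":[0,0,0.15],"rot":[0,0,0],"fingers":-0.2},{"travel":[0,0,0.15],"rot":[0,0,0],"fingers":-0.3}]' && python3 m.py
python3 - <<'E'
from h import *
T=Rt(); im,d=env.read_camera('wrist'); cv2.imwrite('pics/w2.png',im)
E
```

```text
clock: 2.85
tcp_pos: [0.5306, 0.2525, 0.1286]
orientation: [-0.001, -0.12, 0.993, -0.0]
wrist_force: [0.2, 0.1, 0.0]
finger_gap: 0.0476
grip_force: 0.0
clock: 3.25
tcp_pos: [0.5327, 0.2521, 0.1127]
orientation: [0.0, -0.119, 0.993, 0.0]
wrist_force: [0.6, -0.1, 0.3]
finger_gap: 0.0298
grip_force: 0.0
t 3.25 y 63.9 lo 34.5 hi 93.4 slope 0.14 xs -0.66mrad tcp [0.5327 0.2521 0.1127] yaw 103.71
```

View pics/w2.png

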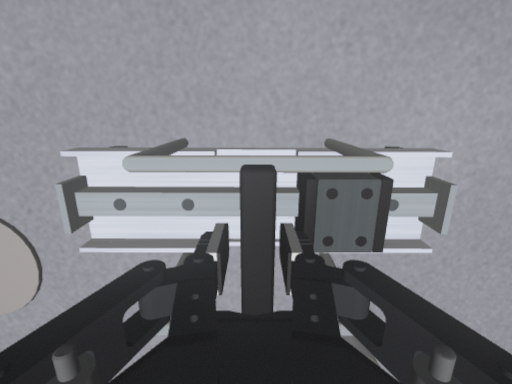

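```bash
python3 -m pendant '[{"travel":[0,0,0],"rot":[0,0,0],"fingers":-0.6},{"travel":[0,0,0],"rot":[0,0,0],"fingers":-0.7},{"travel":[0,0,0],"rot":[0,0,0],"fingers":-1},{"travel":[0,0,0],"rot":[0,0,0],"fingers":-1},{"travel":[0,0,0],"rot":[0,0,0],"fingers":-1}]' 100 && python3 m.py
python3 - <<'E'
from h import *
T=Rt(); im,d=env.read_camera('wrist'); np.save('pics/w3.npy',d); print(T[1])
P=mcloud('wrist',np.ones_like(d,bool),d,(R.identity(),np.zeros(3)))
for l,z0,z1 in(('tray',.065,.105),('railtop',.073,.083)):
    Q=P[(P[:,2]>z0)&(P[:,2]<z1)&(abs(P[:,0])<.054)&(abs(P[:,1])<.16)]
    c,w,a=cv2.minAreaRect(Q[:,:2].astype(np.float32)); print(l,len(Q),np.round(c,4),np.round(w,4),a)
Q=P[(abs(P[:,2])<.02)&(abs(P[:,0])<.06)&(abs(P[:,1])<.0081)&(P[:,0]>0.02)]; print('bar',Q.min(0),Q.max(0))
E
```

```text
clock: 3.85
tcp_pos: [0.533, 0.2526, 0.1133]
orientation: [0.001, -0.12, 0.993, 0.001]
wrist_force: [-1.1, 2.4, 5.8]
finger_gap: 0.0145
grip_force: 97.4
t 3.85 y 63.3 lo 34.1 hi 92.4 slope 1.09 xs -1.99mrad tcp [0.533  0.2526 0.1133] yaw 103.73
[0.53297804 0.25257514 0.11329674]
tray 23642 [ 0.0018 -0.0014] [0.1004 0.3022] 0.09814412891864777
railtop 9111 [ 0.0018 -0.0013] [0.1002 0.3006] 0.1364222913980484
bar [ 0.02001597 -0.00809943 -0.0149819 ] [0.0518162  0.00808877 0.00338189]
```

```bash
python3 -m pendant '[{"travel":[0,0,-0.02],"rot":[0,0,0],"fingers":-1},{"travel":[0,0,-0.05],"rot":[0,0,0],"fingers":-1},{"travel":[0,0,-0.09],"rot":[0,0,0],"fingers":-1},{"travel":[0,0,-0.13],"rot":[0,0,0],"fingers":-1}]' && python3 m.py && python3 -m pendant '[{"travel":[0,0,-0.04],"rot":[0,0,0],"fingers":-1},{"travel":[0,0,-0.08],"rot":[0,0,0],"fingers":-1},{"travel":[0,0,-0.12],"rot":[0,0,0],"fingers":-1}]' && python3 m.py
```

```text
clock: 4.35
tcp_pos: [0.5318, 0.2514, 0.1272]
orientation: [-0.001, -0.119, 0.993, -0.0]
wrist_force: [-0.1, -0.2, -7.9]
finger_gap: 0.0146
grip_force: 97.4
t 4.35 y 65.9 lo 36.7 hi 95.2 slope -0.52 xs 2.19mrad tcp [0.5318 0.2514 0.1272] yaw 103.70
clock: 4.7
tcp_pos: [0.5325, 0.2519, 0.1427]
orientation: [0.0, -0.119, 0.993, -0.0]
wrist_force: [-0.5, 0.8, -6.3]
finger_gap: 0.0151
grip_force: 97.6
t 4.70 y 70.9 lo 41.8 hi 100.0 slope -0.03 xs -0.10mrad tcp [0.5325 0.2519 0.1427] yaw 103.71
```

```bash
python3 -m pendant '[{"travel":[0,0,-0.04],"rot":[-0.007,0,0],"fingers":-1},{"travel":[0,0,-0.08],"rot":[-0.012,0,0],"fingers":-1},{"travel":[0,0,-0.12],"rot":[-0.012,0,0],"fingers":-1}]' && python3 m.py && python3 -m pendant '[{"travel":[0,0,-0.04],"rot":[0,0,0],"fingers":-1},{"travel":[0,0,-0.08],"rot":[0,0,0],"fingers":-1},{"travel":[0,0,-0.12],"rot":[0,0,0],"fingers":-1}]' && python3 m.py
```

```text
clock: 5.05
tcp_pos: [0.5325, 0.2518, 0.1571]
orientation: [-0.001, -0.119, 0.993, 0.006]
wrist_force: [-0.2, 0.6, -8.6]
finger_gap: 0.0144
grip_force: 97.9
t 5.05 y 75.4 lo 46.3 hi 104.5 slope 12.75 xs -0.09mrad tcp [0.5325 0.2518 0.1571] yaw 103.69
clock: 5.4
tcp_pos: [0.5325, 0.2518, 0.1715]
orientation: [-0.001, -0.119, 0.993, 0.006]
wrist_force: [-0.1, -0.1, -7.1]
finger_gap: 0.0148
grip_force: 97.5
t 5.40 y 70.7 lo 41.6 hi 99.8 slope 12.64 xs -0.03mrad tcp [0.5325 0.2518 0.1715] yaw 103.71
```

```bash
python3 -m pendant '[{"travel":[0,0,-0.04],"rot":[0,0,0],"fingers":-1},{"travel":[0,0,-0.08],"rot":[0.003,0,0],"fingers":-1},{"travel":[0,0,-0.12],"rot":[0.007,0,0],"fingers":-1},{"travel":[0,0,-0.16],"rot":[0.01,0,0],"fingers":-1}]' && python3 m.py && python3 -m pendant '[{"travel":[0,0,-0.04],"rot":[0,0,0],"fingers":-1},{"travel":[0,0,-0.08],"rot":[0,0,0],"fingers":-1},{"travel":[0,0,-0.12],"rot":[0,0,0],"fingers":-1},{"travel":[0,0,-0.16],"rot":[0,0,0],"fingers":-1}]' && python3 m.py
```

```text
clock: 5.85
tcp_pos: [0.5326, 0.2516, 0.1907]
orientation: [-0.0, -0.119, 0.993, 0.001]
wrist_force: [-0.6, -0.1, -7.3]
finger_gap: 0.0145
grip_force: 97.8
t 5.85 y 52.7 lo 23.7 hi 81.7 slope 1.97 xs -0.13mrad tcp [0.5326 0.2516 0.1907] yaw 103.71
clock: 6.3
tcp_pos: [0.5326, 0.2515, 0.21]
orientation: [-0.0, -0.119, 0.993, 0.001]
wrist_force: [0.4, -0.5, -7.7]
finger_gap: 0.0149
grip_force: 97.8
t 6.30 y 31.8 lo 11.6 hi 61.8 slope 2.28 xs -0.14mrad tcp [0.5326 0.2515 0.21  ] yaw 103.71
```

```bash
python3 -m pendant '[{"travel":[0,0,-0.04],"rot":[0.003,0,0],"fingers":-1},{"travel":[0,0,-0.08],"rot":[0.003,0,0],"fingers":-1},{"travel":[0,0,-0.12],"rot":[0.003,0,0],"fingers":-1},{"travel":[0,0,-0.15],"rot":[0.003,0,0],"fingers":-1}]' && python3 m.py && python3 -m pendant '[{"travel":[0,0,-0.03],"rot":[0,0,0],"fingers":-1},{"travel":[0,0,-0.06],"rot":[0,0,0],"fingers":-1},{"travel":[0,0,-0.08],"rot":[0,0,0],"fingers":-1},{"travel":[0,0,-0.09],"rot":[0,0,0],"fingers":-1}]' && python3 m.py
```

```text
clock: 6.75
tcp_pos: [0.5327, 0.2515, 0.2281]
orientation: [0.0, -0.119, 0.993, -0.0]
wrist_force: [-0.4, 0.8, -7.7]
finger_gap: 0.0146
grip_force: 97.8
t 6.75 y 16.1 lo 11.5 hi 46.1 slope -0.86 xs -0.49mrad tcp [0.5327 0.2515 0.2281] yaw 103.71
clock: 7.2
tcp_pos: [0.5327, 0.2515, 0.2387]
orientation: [0.0, -0.119, 0.993, -0.0]
wrist_force: [0.6, -0.1, -7.9]
finger_gap: 0.0147
grip_force: 97.8
t 7.20 y 7.9 lo -21.4 hi 37.3 slope -0.92 xs -0.49mrad tcp [0.5327 0.2515 0.2387] yaw 103.71
```

```bash
cat >> m.py <<'E'
r,p=Rt(); rem=r.inv().apply(np.array([.5725,-.1774,.2393])-p)/.12; M=r.as_matrix(); print('rem units',rem.round(3),'yaw',round((np.degrees(np.arctan2(M[1,1],M[0,1]))-84.8)/60,3))
E
python3 -m pendant '[{"travel":[0.001,-0.005,0],"rot":[-0.0088,0,0],"fingers":-1},{"travel":[0.002,-0.015,0],"rot":[-0.0088,0,0],"fingers":-1},{"travel":[0.004,-0.03,0],"rot":[-0.0088,0,0],"fingers":-1},{"travel":[0.007,-0.05,0],"rot":[-0.0088,0,0],"fingers":-1},{"travel":[0.011,-0.075,0],"rot":[-0.0088,0,0],"fingers":-1},{"travel":[0.016,-0.105,0],"rot":[-0.0088,0,0],"fingers":-1},{"travel":[0.021,-0.14,0],"rot":[-0.0088,0,0],"fingers":-1},{"travel":[0.027,-0.18,0],"rot":[-0.004,0,0],"fingers":-1}]' && python3 m.py
```

```text
clock: 8.05
tcp_pos: [0.5346, 0.2292, 0.2383]
orientation: [-0.0, -0.119, 0.993, 0.001]
wrist_force: [0.2, -0.7, -8.3]
finger_gap: 0.0148
grip_force: 97.8
t 8.05 y 2.5 lo -27.0 hi 31.9 slope 3.00 xs -0.08mrad tcp [0.5346 0.2292 0.2383] yaw 103.70
rem units [ 0.493 -3.362 -0.015] yaw 0.315
```

```bash
python3 -m pendant '[{"travel":[0.006,-0.04,0],"rot":[0,0,0.002],"fingers":-1},{"travel":[0.012,-0.08,0],"rot":[0,0,0.005],"fingers":-1},{"travel":[0.018,-0.12,0],"rot":[0,0,0.009],"fingers":-1},{"travel":[0.024,-0.16,-0.002],"rot":[0,0,0.013],"fingers":-1},{"travel":[0.03,-0.2,-0.004],"rot":[0,0,0.017],"fingers":-1},{"travel":[0.035,-0.24,-0.006],"rot":[0,0,0.021],"fingers":-1},{"travel":[0.041,-0.28,-0.008],"rot":[0,0,0.025],"fingers":-1},{"travel":[0.047,-0.32,-0.01],"rot":[0,0,0.029],"fingers":-1},{"travel":[0.053,-0.36,-0.012],"rot":[0,0,0.033],"fingers":-1}]' && python3 m.py
```

```text
clock: 9.0
tcp_pos: [0.5386, 0.1858, 0.2396]
orientation: [-0.0, -0.102, 0.995, 0.002]
wrist_force: [-0.3, 0.0, -7.5]
finger_gap: 0.0145
grip_force: 97.8
t 9.00 y -16.8 lo -46.8 hi 12.4 slope 3.27 xs 0.10mrad tcp [0.5386 0.1858 0.2396] yaw 101.71
rem units [ 0.335 -3.016 -0.004] yaw 0.281
```

```bash
python3 -m pendant '[{"travel":[0.004,-0.04,0],"rot":[0.006,0,0.004],"fingers":-1},{"travel":[0.009,-0.08,0],"rot":[0.006,0,0.008],"fingers":-1},{"travel":[0.013,-0.12,0],"rot":[0.006,0,0.012],"fingers":-1},{"travel":[0.018,-0.16,0],"rot":[0.006,0,0.016],"fingers":-1}]' && python3 m.py
```

```text
clock: 9.45
tcp_pos: [0.5404, 0.1666, 0.2396]
orientation: [0.0, -0.094, 0.996, -0.002]
wrist_force: [-0.7, -0.2, -8.0]
finger_gap: 0.0147
grip_force: 97.8
t 9.45 y -29.3 lo -59.3 hi -14.0 slope -3.02 xs 0.01mrad tcp [0.5404 0.1666 0.2396] yaw 100.75
rem units [ 0.27  -2.861  0.013] yaw 0.265
```

```bash
python3 -m pendant '[{"travel":[0.004,-0.04,0],"rot":[0.001,0,0.004],"fingers":-1},{"travel":[0.008,-0.08,0.003],"rot":[0.001,0,0.008],"fingers":-1},{"travel":[0.012,-0.12,0.005],"rot":[0.001,0,0.012],"fingers":-1},{"travel":[0.015,-0.16,0.007],"rot":[0.001,0,0.016],"fingers":-1}]' && python3 m.py
```

```text
clock: 9.9
tcp_pos: [0.5422, 0.1474, 0.2388]
orientation: [0.0, -0.085, 0.996, -0.002]
wrist_force: [-0.6, -0.6, -6.5]
finger_gap: 0.0145
grip_force: 97.8
t 9.90 y -35.1 lo -65.1 hi -14.6 slope -4.14 xs 0.02mrad tcp [0.5422 0.1474 0.2388] yaw 99.79
rem units [ 0.209 -2.704  0.008] yaw 0.249
```

```bash
python3 -m pendant '[{"travel":[0.003,-0.04,0],"rot":[0,0,0.004],"fingers":-1},{"travel":[0.006,-0.08,0.003],"rot":[0,0,0.008],"fingers":-1},{"travel":[0.009,-0.12,0.005],"rot":[0,0,0.012],"fingers":-1},{"travel":[0.012,-0.16,0.007],"rot":[0,0,0.016],"fingers":-1},{"travel":[0.015,-0.2,0.007],"rot":[0,0,0.02],"fingers":-1},{"travel":[0.018,-0.24,0.007],"rot":[-0.002,0,0.024],"fingers":-1},{"travel":[0.021,-0.28,0.007],"rot":[-0.005,0,0.028],"fingers":-1}]' && python3 m.py
```

```text
clock: 10.65
tcp_pos: [0.5455, 0.1139, 0.2381]
orientation: [-0.0, -0.071, 0.997, 0.001]
wrist_force: [0.2, 0.1, -7.4]
finger_gap: 0.0148
grip_force: 97.8
t 10.65 y -29.8 lo -59.8 hi -14.1 slope 1.33 xs -0.06mrad tcp [0.5455 0.1139 0.2381] yaw 98.11
rem units [ 0.118 -2.429 -0.012] yaw 0.221
```

```bash
python3 -m pendant '[{"travel":[0.002,-0.04,0],"rot":[0.0004,0,0.004],"fingers":-1},{"travel":[0.004,-0.08,-0.003],"rot":[0.0004,0,0.008],"fingers":-1},{"travel":[0.006,-0.12,-0.005],"rot":[0.0004,0,0.012],"fingers":-1},{"travel":[0.008,-0.16,-0.007],"rot":[0.0004,0,0.016],"fingers":-1},{"travel":[0.01,-0.2,-0.009],"rot":[0.0004,0,0.02],"fingers":-1},{"travel":[0.012,-0.24,-0.011],"rot":[0.0004,0,0.024],"fingers":-1}]' && python3 m.py
```

```text
clock: 11.3
tcp_pos: [0.5481, 0.0851, 0.2394]
orientation: [-0.0, -0.058, 0.998, 0.0]
wrist_force: [0.4, 0.8, -7.3]
finger_gap: 0.0148
grip_force: 97.8
t 11.30 y -25.3 lo -55.3 hi -14.0 slope 0.67 xs -0.02mrad tcp [0.5481 0.0851 0.2394] yaw 96.67
rem units [ 5.100e-02 -2.191e+00  1.000e-03] yaw 0.197
```

```bash
python3 -m pendant '[{"travel":[0.001,-0.04,0],"rot":[0.0024,0,0.004],"fingers":-1},{"travel":[0.002,-0.08,0],"rot":[0.0024,0,0.008],"fingers":-1},{"travel":[0.003,-0.12,0],"rot":[0.0024,0,0.012],"fingers":-1},{"travel":[0.004,-0.16,0],"rot":[0.0024,0,0.016],"fingers":-1},{"travel":[0.005,-0.2,0],"rot":[0.0024,0,0.02],"fingers":-1},{"travel":[0.006,-0.24,0],"rot":[0.0024,0,0.024],"fingers":-1}]' && python3 m.py
```

```text
clock: 11.95
tcp_pos: [0.5508, 0.0564, 0.2393]
orientation: [0.0, -0.046, 0.999, -0.001]
wrist_force: [0.3, 0.4, -7.8]
finger_gap: 0.0147
grip_force: 97.8
t 11.95 y -23.8 lo -53.8 hi -14.0 slope -1.82 xs -0.03mrad tcp [0.5508 0.0564 0.2393] yaw 95.23
rem units [-0.004 -1.951  0.005] yaw 0.173
```

```bash
python3 -m pendant '[{"travel":[0,-0.04,0],"rot":[0.0017,0,0.004],"fingers":-1},{"travel":[-0.001,-0.08,0],"rot":[0.0017,0,0.008],"fingers":-1},{"travel":[-0.001,-0.12,0],"rot":[0.0017,0,0.012],"fingers":-1},{"travel":[-0.002,-0.16,0],"rot":[0.0017,0,0.016],"fingers":-1},{"travel":[-0.002,-0.2,0],"rot":[0.0017,0,0.02],"fingers":-1},{"travel":[-0.002,-0.24,0],"rot":[0.0017,0,0.024],"fingers":-1}]' && python3 m.py
```

```text
clock: 12.6
tcp_pos: [0.5537, 0.0277, 0.2394]
orientation: [0.0, -0.033, 0.999, -0.002]
wrist_force: [0.2, -0.8, -7.6]
finger_gap: 0.0142
grip_force: 97.8
t 12.60 y -16.1 lo -46.1 hi 13.0 slope -3.63 xs -0.11mrad tcp [0.5537 0.0277 0.2394] yaw 93.79
rem units [-0.044 -1.711  0.008] yaw 0.149
```

```bash
python3 -m pendant '[{"travel":[-0.001,-0.04,0],"rot":[-0.0041,0,0.004],"fingers":-1},{"travel":[-0.002,-0.08,0.001],"rot":[-0.0041,0,0.008],"fingers":-1},{"travel":[-0.003,-0.12,0.002],"rot":[-0.0041,0,0.012],"fingers":-1},{"travel":[-0.004,-0.16,0.003],"rot":[-0.0041,0,0.016],"fingers":-1},{"travel":[-0.005,-0.2,0.004],"rot":[-0.0041,0,0.02],"fingers":-1},{"travel":[-0.006,-0.24,0.004],"rot":[-0.0041,0,0.024],"fingers":-1}]' && python3 m.py
```

```text
clock: 13.25
tcp_pos: [0.5563, -0.0009, 0.239]
orientation: [0.0, -0.021, 1.0, 0.0]
wrist_force: [-0.2, -0.3, -7.6]
finger_gap: 0.0145
grip_force: 97.8
t 13.25 y -4.1 lo -33.5 hi 25.3 slope 0.69 xs -0.14mrad tcp [ 0.5563 -0.0009  0.239 ] yaw 92.35
rem units [-0.075 -1.469 -0.002] yaw 0.125
```

```bash
python3 -m pendant '[{"travel":[-0.002,-0.04,0],"rot":[-0.0025,0,0.004],"fingers":-1},{"travel":[-0.004,-0.08,0],"rot":[-0.0025,0,0.008],"fingers":-1},{"travel":[-0.006,-0.12,0],"rot":[-0.0025,0,0.012],"fingers":-1},{"travel":[-0.008,-0.16,0],"rot":[-0.0025,0,0.016],"fingers":-1}]' && python3 m.py
```

```text
clock: 13.7
tcp_pos: [0.5581, -0.02, 0.239]
orientation: [0.0, -0.012, 1.0, 0.002]
wrist_force: [0.2, 0.4, -7.4]
finger_gap: 0.0148
grip_force: 97.8
t 13.70 y -0.4 lo -29.9 hi 29.1 slope 3.31 xs -0.10mrad tcp [ 0.5581 -0.02    0.239 ] yaw 91.39
rem units [-0.088 -1.308 -0.006] yaw 0.109
```

```bash
python3 -m pendant '[{"travel":[-0.003,-0.04,0],"rot":[0.002,0,0.004],"fingers":-1},{"travel":[-0.005,-0.08,-0.002],"rot":[0.0022,0,0.008],"fingers":-1},{"travel":[-0.008,-0.12,-0.003],"rot":[0.0022,0,0.012],"fingers":-1},{"travel":[-0.01,-0.16,-0.004],"rot":[0.0022,0,0.016],"fingers":-1},{"travel":[-0.013,-0.2,-0.004],"rot":[0.0022,0,0.02],"fingers":-1},{"travel":[-0.016,-0.24,-0.004],"rot":[0.0022,0,0.024],"fingers":-1}]' && python3 m.py
```

```text
clock: 14.35
tcp_pos: [0.5607, -0.0488, 0.2394]
orientation: [0.0, 0.0, 1.0, 0.001]
wrist_force: [-0.0, 0.3, -7.6]
finger_gap: 0.0149
grip_force: 97.8
t 14.35 y -1.4 lo -30.9 hi 28.1 slope 1.05 xs -0.08mrad tcp [ 0.5607 -0.0488  0.2394] yaw 89.95
rem units [-0.099 -1.065  0.   ] yaw 0.085
```

```bash
python3 -m pendant '[{"travel":[-0.004,-0.04,0],"rot":[0,0,0.004],"fingers":-1},{"travel":[-0.007,-0.08,0],"rot":[0,0,0.008],"fingers":-1},{"travel":[-0.011,-0.12,0],"rot":[0,0,0.012],"fingers":-1},{"travel":[-0.015,-0.16,0],"rot":[0,0,0.016],"fingers":-1},{"travel":[-0.018,-0.2,0],"rot":[0,0,0.02],"fingers":-1},{"travel":[-0.022,-0.24,0],"rot":[0,0,0.024],"fingers":-1},{"travel":[-0.026,-0.28,0],"rot":[0,0,0.028],"fingers":-1}]' && python3 m.py
```

```text
clock: 15.1
tcp_pos: [0.5638, -0.0824, 0.2393]
orientation: [0.0, 0.015, 1.0, 0.001]
wrist_force: [0.4, -0.3, -7.1]
finger_gap: 0.0143
grip_force: 97.8
t 15.10 y -4.7 lo -34.1 hi 24.7 slope 1.03 xs 0.01mrad tcp [ 0.5638 -0.0824  0.2393] yaw 88.27
rem units [-0.096 -0.783 -0.   ] yaw 0.057
```

```bash
python3 -m pendant '[{"travel":[-0.005,-0.04,0],"rot":[0.0014,0,0.004],"fingers":-1},{"travel":[-0.01,-0.08,0],"rot":[0.0014,0,0.008],"fingers":-1},{"travel":[-0.015,-0.12,0],"rot":[0.0014,0,0.012],"fingers":-1},{"travel":[-0.02,-0.16,0],"rot":[0.0014,0,0.016],"fingers":-1},{"travel":[-0.025,-0.2,0],"rot":[0.0014,0,0.02],"fingers":-1}]' && python3 m.py
```

```text
clock: 15.65
tcp_pos: [0.5661, -0.1065, 0.2393]
orientation: [-0.0, 0.026, 1.0, -0.0]
wrist_force: [0.6, -0.9, -7.7]
finger_gap: 0.0151
grip_force: 97.8
t 15.65 y -7.6 lo -37.0 hi 21.9 slope -0.41 xs 0.02mrad tcp [ 0.5661 -0.1065  0.2393] yaw 87.07
rem units [-0.083 -0.581  0.001] yaw 0.037
```

```bash
python3 -m pendant '[{"travel":[-0.006,-0.04,0],"rot":[0.0022,0,0.004],"fingers":-1},{"travel":[-0.012,-0.08,0],"rot":[0.0022,0,0.008],"fingers":-1},{"travel":[-0.017,-0.12,0],"rot":[0.0022,0,0.012],"fingers":-1},{"travel":[-0.023,-0.16,0],"rot":[0.0022,0,0.016],"fingers":-1},{"travel":[-0.028,-0.2,0],"rot":[0.0022,0,0.02],"fingers":-1},{"travel":[-0.034,-0.24,0],"rot":[0.0022,0,0.024],"fingers":-1}]' && python3 m.py
```

```text
clock: 16.3
tcp_pos: [0.5687, -0.1355, 0.2394]
orientation: [-0.0, 0.038, 0.999, -0.001]
wrist_force: [0.3, 0.1, -7.4]
finger_gap: 0.0146
grip_force: 97.8
t 16.30 y -5.4 lo -34.9 hi 24.0 slope -2.75 xs -0.06mrad tcp [ 0.5687 -0.1355  0.2394] yaw 85.63
rem units [-0.057 -0.34   0.001] yaw 0.013
```

```bash
python3 -m pendant '[{"travel":[-0.007,-0.04,0],"rot":[-0.003,0,0.003],"fingers":-1},{"travel":[-0.013,-0.0775,0],"rot":[-0.0009,0,0.006],"fingers":-1},{"travel":[-0.019,-0.1125,0],"rot":[-0.0009,0,0.009],"fingers":-1},{"travel":[-0.024,-0.145,0],"rot":[-0.0009,0,0.011],"fingers":-1},{"travel":[-0.029,-0.175,0],"rot":[-0.0009,0,0.012],"fingers":-1},{"travel":[-0.034,-0.2025,0],"rot":[-0.0009,0,0.013],"fingers":-1}]' && python3 m.py
```

```text
clock: 16.95
tcp_pos: [0.5709, -0.1599, 0.2394]
orientation: [0.0, 0.045, 0.999, -0.001]
wrist_force: [-0.3, 0.7, -7.4]
finger_gap: 0.0145
grip_force: 97.8
t 16.95 y -0.5 lo -29.9 hi 29.0 slope -1.76 xs -0.08mrad tcp [ 0.5709 -0.1599  0.2394] yaw 84.86
rem units [-0.025 -0.14   0.001] yaw 0.001
```

```bash
python3 -m pendant '[{"travel":[-0.004,-0.025,0],"rot":[-0.0005,0,0],"fingers":-1},{"travel":[-0.008,-0.0475,0],"rot":[-0.0005,0,0],"fingers":-1},{"travel":[-0.012,-0.0675,0],"rot":[-0.0005,0,0],"fingers":-1},{"travel":[-0.016,-0.085,0],"rot":[-0.0005,0,0],"fingers":-1},{"travel":[-0.019,-0.1,0],"rot":[0,0,0],"fingers":-1},{"travel":[-0.021,-0.1125,0],"rot":[0,0,0],"fingers":-1}]' && python3 m.py
```

```text
clock: 17.6
tcp_pos: [0.5722, -0.1734, 0.2394]
orientation: [0.0, 0.045, 0.999, -0.001]
wrist_force: [0.7, 0.1, -7.8]
finger_gap: 0.015
grip_force: 97.8
t 17.60 y 0.5 lo -29.0 hi 30.1 slope -1.82 xs -0.11mrad tcp [ 0.5722 -0.1734  0.2394] yaw 84.87
rem units [-0.005 -0.031  0.001] yaw 0.001
```

```bash
python3 -m pendant '[{"travel":[-0.002,-0.01,0],"rot":[-0.0004,0,0],"fingers":-1},{"travel":[-0.003,-0.018,0],"rot":[-0.0008,0,0],"fingers":-1},{"travel":[-0.004,-0.024,0],"rot":[-0.0013,0,0],"fingers":-1},{"travel":[-0.005,-0.028,0],"rot":[-0.0018,0,0],"fingers":-1},{"travel":[-0.005,-0.031,0],"rot":[-0.0026,0,0],"fingers":-1}]' && python3 m.py && python3 -m pendant '[{"travel":[0,0,0],"rot":[0,0,0],"fingers":-1},{"travel":[0,0,0],"rot":[0,0,0],"fingers":-1},{"travel":[0,0,0],"rot":[0,0,0],"fingers":-1}]' >/dev/null && python3 m.py
```

```text
clock: 18.15
tcp_pos: [0.5724, -0.177, 0.2395]
orientation: [0.0, 0.045, 0.999, 0.0]
wrist_force: [-0.1, -0.1, -8.2]
finger_gap: 0.0149
grip_force: 97.8
t 18.15 y -0.6 lo -30.0 hi 28.8 slope 0.97 xs -0.11mrad tcp [ 0.5724 -0.177   0.2395] yaw 84.87
rem units [-0.001 -0.002  0.001] yaw 0.001
t 18.50 y -2.2 lo -31.7 hi 27.4 slope 0.93 xs -0.07mrad tcp [ 0.5724 -0.177   0.2395] yaw 84.87
rem units [-0.001 -0.003  0.001] yaw 0.001
```

```bash
python3 -m pendant '[{"travel":[0,0,0],"rot":[0.0017,0,0],"fingers":-1},{"travel":[0,0,0],"rot":[0.0017,0,0],"fingers":-1},{"travel":[0,0,0],"rot":[0.0017,0,0],"fingers":-1}]' >/dev/null && python3 m.py
python3 - <<'E'
from h import *
for n in('scene','top'):
    im,d=env.read_camera(n); cv2.imwrite(f'pics/{n}9.png',im[130:360,120:330] if n=='scene' else im); np.save(f'pics/{n}9.npy',d)
    P=mcloud(n,np.ones_like(d,bool),d)
    for l,c,r,z0,z1 in(('tray',(.571,-.178),(.075,.175),.136,.167),('railtop',(.571,-.178),(.075,.175),.152,.167),('block',(.571,-.178),(.04,.06),.18,.198),('cam',(.77,-.195),(.1,.06),.185,.21)):
        Q=P[(abs(P[:,0]-c[0])<r[0])&(abs(P[:,1]-c[1])<r[1])&(P[:,2]>z0)&(P[:,2]<z1)]
        if len(Q)>6:
            c,w,a=cv2.minAreaRect(Q[:,:2].astype(np.float32)); print(n,l,len(Q),np.round(c,4),np.round(w,4),round(a,1),np.median(Q[:,2]).round(4))
E
python3 m.py
```

```text
t 18.85 y -2.6 lo -31.9 hi 26.7 slope -0.86 xs -0.13mrad tcp [ 0.5725 -0.177   0.2395] yaw 84.87
rem units [-0.001 -0.003  0.001] yaw 0.001
scene tray 1972 [ 0.5741 -0.1759] [0.2975 0.1017] 85.0 0.1499
scene railtop 866 [ 0.5742 -0.1755] [0.2967 0.1017] 85.0 0.1585
scene block 206 [ 0.5738 -0.1767] [0.0601 0.0586] 85.0 0.1866
scene cam 877 [ 0.7711 -0.1942] [0.0558 0.1368] 84.8 0.1969
top tray 1087 [ 0.577  -0.0955] [0.1396 0.0962] 80.1 0.1431
top railtop 344 [ 0.5773 -0.0879] [0.1206 0.0939] 85.2 0.1593
top block 42 [ 0.5709 -0.1548] [0.0145 0.0536] 84.9 0.1874
top cam 827 [ 0.769  -0.1963] [0.0571 0.1384] 85.2 0.1968
t 19.00 y -2.4 lo -32.0 hi 27.1 slope -0.83 xs -0.12mrad tcp [ 0.5724 -0.177   0.2395] yaw 84.87
rem units [-0.001 -0.003  0.001] yaw 0.001
```

```bash
python3 -m pendant '[{"travel":[0,0,0],"rot":[-0.0012,0,0],"fingers":-1},{"travel":[0,0,0],"rot":[-0.0012,0,0],"fingers":-1},{"travel":[0,0,0],"rot":[-0.0012,0,0],"fingers":-1}]' >/dev/null && python3 m.py |head -1; python3 -m pendant '[{"travel":[0,0,0],"rot":[0,0,0],"fingers":-1},{"travel":[0,0,0],"rot":[0,0,0],"fingers":-1},{"travel":[0,0,0],"rot":[0,0,0],"fingers":-1},{"travel":[0,0,0],"rot":[0,0,0],"fingers":-1}]' >/dev/null && python3 m.py|head -1
```

```text
t 19.35 y -1.6 lo -31.1 hi 27.9 slope 0.41 xs -0.08mrad tcp [ 0.5724 -0.177   0.2394] yaw 84.87
t 19.80 y -0.9 lo -30.5 hi 28.6 slope 0.43 xs -0.12mrad tcp [ 0.5724 -0.177   0.2395] yaw 84.87
```

View pics/scene9.png

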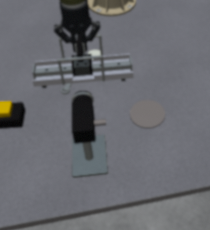

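The picture shows the tray held square in front of the lens (around pixel 83,70 of the crop), with the block mid-rail and the camera and disc untouched. The block is creeping at about 1.5 mm/s.

```bash
python3 -m pendant '[{"travel":[0,0,0],"rot":[-0.0002,0,0],"fingers":-1},{"travel":[0,0,0],"rot":[-0.0002,0,0],"fingers":-1},{"travel":[0,0,0],"rot":[-0.0002,0,0],"fingers":-1},{"travel":[0,0,0],"rot":[-0.0002,0,0],"fingers":-1},{"travel":[0,0,0],"rot":[-0.0002,0,0],"fingers":-1}]' >/dev/null && python3 m.py |head -1; python3 -m pendant '[{"travel":[0,0,0],"rot":[0,0,0],"fingers":-1},{"travel":[0,0,0],"rot":[0,0,0],"fingers":-1},{"travel":[0,0,0],"rot":[0,0,0],"fingers":-1},{"travel":[0,0,0],"rot":[0,0,0],"fingers":-1},{"travel":[0,0,0],"rot":[0,0,0],"fingers":-1}]' >/dev/null && python3 m.py|head -1
```

```text
t 20.35 y -0.9 lo -30.5 hi 28.6 slope 0.62 xs -0.10mrad tcp [ 0.5724 -0.177   0.2395] yaw 84.87
t 20.90 y -0.8 lo -30.3 hi 28.7 slope 0.60 xs -0.16mrad tcp [ 0.5725 -0.177   0.2395] yaw 84.87
```

```bash
H='x'; for i in 1 2 3 4 5 6; do python3 -m pendant '[{"travel":[0,0,0],"rot":[0,0,0],"fingers":-1},{"travel":[0,0,0],"rot":[0,0,0],"fingers":-1},{"travel":[0,0,0],"rot":[0,0,0],"fingers":-1},{"travel":[0,0,0],"rot":[0,0,0],"fingers":-1},{"travel":[0,0,0],"rot":[0,0,0],"fingers":-1},{"travel":[0,0,0],"rot":[0,0,0],"fingers":-1},{"travel":[0,0,0],"rot":[0,0,0],"fingers":-1},{"travel":[0,0,0],"rot":[0,0,0],"fingers":-1},{"travel":[0,0,0],"rot":[0,0,0],"fingers":-1},{"travel":[0,0,0],"rot":[0,0,0],"fingers":-1}]' >/dev/null; python3 m.py|head -1; done
```

```text
t 21.95 y -0.9 lo -30.5 hi 28.6 slope 0.60 xs -0.15mrad tcp [ 0.5724 -0.177   0.2395] yaw 84.87
t 23.00 y -0.9 lo -30.4 hi 28.7 slope 0.63 xs -0.12mrad tcp [ 0.5724 -0.177   0.2395] yaw 84.87
t 24.05 y -0.9 lo -30.5 hi 28.7 slope 0.61 xs -0.06mrad tcp [ 0.5724 -0.177   0.2394] yaw 84.87
t 25.10 y -0.9 lo -30.5 hi 28.7 slope 0.62 xs -0.09mrad tcp [ 0.5724 -0.177   0.2395] yaw 84.87
t 26.15 y -1.0 lo -30.5 hi 28.6 slope 0.63 xs -0.08mrad tcp [ 0.5724 -0.177   0.2394] yaw 84.87
t 27.20 y -0.8 lo -30.3 hi 28.7 slope 0.64 xs -0.08mrad tcp [ 0.5724 -0.177   0.2394] yaw 84.87
```

```bash
python3 -c "
from workcell import env
print(env.hand_in())"
```

```text
the job is handed in; nothing more can be done
None
```

The job is handed in: the arm is holding the tray at the inspection camera, with the block still in the middle of the rail (within about 1 mm by the wrist camera), square to the lens and about 129 mm from it. It held there for about 7 s, ending at 27 s on the clock; the block never reached an end of the rail.

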